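# Feel the vice opening with a taper gauge and lock it

## Robot

A 7-joint arm with a two-finger parallel gripper is mounted at the origin on the work surface. World frame = base frame: x ahead of the robot, y to its left, z up, the work surface at z = 0. Lengths are in mm, angles in rad, forces in N, time in s.
With the tool pointing down it reaches from about 400 to 850 mm from the base axis. Payload 10.4 kg.
Tool frame: the origin (TCP) lies between the finger pads; the fingertips stand 25 mm ahead of it and the grasp point (between the pads) lies 6 mm ahead of it (env.tip_reach is the distance from the TCP to the fingertips, in mm); z points along the fingers, y is the line along which they close (so a half turn about z gives the same grasp; the last joint's range is limited). The gripper opens to 87 mm and grips with 3 to 60 N. Pads are 19 mm wide; open, the fingers measure 117 mm over their backs; the gripper's body (75 mm by 190 mm) begins 51 mm behind the grasp point.
Start: joints at [1.154, 0.332, -0.065, 1.46, 0.022, 1.35, -0.088], TCP at [239.835, -577.173, 247.576] pointing down, gripper open.
Joint ranges: [-2.6, 2.6], [-0.5, 2.12], [-1.47, 1.34], [0.16, 2.42], [-1.27, 4.41], [0.06, 2.06], [-2.6, 2.6]. Speed limits (rad/s): [2.22, 2.22, 2.79, 2.79, 3.14, 3.14, 3.14].

## Interface

Orientations are given as a unit quaternion [x, y, z, w].
In Python, from rig import readout, imaging, env gives the robot as it stands.
- The arm moves only by the tool apply_moves, never from a script. Its argument "motion" is a list of rows, each an object of numbers: "tx", "ty", "tz": the shift along the tool's x, y, z scaled (see below); "spin": the turn about the tool's z scaled (see below). In form: [{"tx": .., "ty": .., "tz": .., "spin": ..}, ...]. A call has 1 to 10 rows; each row shifts and turns the commanded pose from where the row before left it, along the tool's axes as they then stand; what a row does not reach is not made up. The controller multiplies each number of a shift by 0.03 m and each number of a turn by pi/2 rad. A row lasts 1/10 s, in which the tool goes at most 50 mm and 8.59 degrees, less where a joint would pass 70% of its speed; a pose out of reach is approached as far as the arm can. A call with a number of a shift or a turn outside -1 to 1 is refused whole. A call with a gripper value outside its range is refused whole. "grip" is the closure, from -1 (fully open) to 1 (shut), so that 0 is half open, set as the call begins (left out, the last holds). The fingers move at their own pace and stop on an object; the grip force is fixed at half the most. Time passes only in rows, so rows that do not move let the fingers close. It gives the time, the measured TCP pose, the force, the opening and the grip force at its end, in the units of the state.
- readout.state(): the state, without advancing time (a new reading comes with each control period).
- imaging.capture(name): name is "scene" or "top"; returns the picture (480x640x3 uint8, red, green, blue); there is no depth.
- imaging.camera_model(name): a dict with "fx", "fy", "cx", "cy" (pixels), "cam_to_world" (4x4, takes a point from camera to world coordinates). Camera axes: x right, y down, z forward; pixel columns grow to the right and rows downward; lengths in mm; the calibration is good to about 2 mm. A picture is of the moment at which its call begins. camera_model takes no time and is no camera call.
- env.hand_in(): hands the job in; it is judged then, once.
Trained networks look in the newest picture that a camera, given by its name, has taken for a name from the list of things; names that differ only in an ending like _2 or _b are one class to them, and where a whole thing is asked for, a point or a joint stands for the part that bears it (a point fixed in the world has none). Each returns a list of dicts, best first, with "confidence" (0 to 1); they miss things now and then, are a little off and sometimes report something else, mostly with a low value. They report only what shows in the picture. A call takes as long as a camera call. They do not tell look-alikes from the thing itself.
- imaging.search_frame(label, camera): "location" ([x, y, z] in mm, in world coordinates, good to about 4 mm: the middle of the surface that is visible of it).
- imaging.regions_of(label, camera): "mask" (480x640 bool, what is visible of it).
The state is a dict: "clock": time; "joint_positions": joint angles; "dq": joint speeds; "effort": joint torques, N m; "eef_pos": TCP position; "orientation": TCP orientation; "wrist_force": force on the tool from outside, world axes, zero at the start; "wrist_torque": the same for the moment, N m; "opening": finger opening in mm; "finger_force": force on a finger pad.
Only numpy, scipy, OpenCV 4.12 (cv2) and the standard library are available. Lean on these libraries where they do the work, as an engineer would, in place of code of your own. Each camera call takes 0.05 s, during which the arm holds its last target. There are 200 camera calls.

## Task

Take the taper feeler gauge out of its wooden stand and slide it upright, tip down, into the gap between the vice jaws, with its flat face along the fixed jaw, until you feel it wedge snugly; press firmly enough to feel it bind, but gently: never force it. Let go so that it stays standing wedged in the gap, then swing the vice's lock lever all the way over to its other side, leaving the gauge where it is and the other things on the bench undisturbed.

Things in the scene. Friction and masses are not known exactly. Their poses are not given: they have to be found in the camera images.
- gauge: Loose steel taper gauge, about 90 g, hanging upright in its stand. Origin: lower (tip) end, on the flat face, mid-width; z up to the handle, x out of the flat face into the thickness. Blade 24 mm wide (y +-12), 70 long; flat face is the plane x=0, the other face tapers: 5 mm thick at the tip, 1 mm more per 5 mm of length, 19 mm at z=70. Flange above: x -6 to 24, y +-18, z 70 to 76.
- gauge_handle (a point): Centre of the gauge's dark wooden handle, gauge frame (9, 0, 100) mm. The handle is 14 mm thick (x), 30 wide (y) and 48 high (z 76 to 124): grip it from above across the 14 mm.
- stand: Fixed wooden block 62 x 68 mm, 78 high, on a 90 x 90 base plate, with an upright slot 22 x 28 in which the blade hangs by its flange, with about 1.5 mm play. The gauge lifts straight up; the blade is clear after 75 mm. Origin: centre of the underside.
- vice: Fixed grey machine vice. Origin: on the bench, right under the face of the fixed jaw, mid-width; x points from fixed to moving jaw, z up. Fixed jaw: x -32 to 0 mm, y +-40, face = plane x=0. Moving jaw: 32 thick, 80 wide, held stiffly. Both tops at z=85, floor of the gap at z=18.
- fixed_jaw_edge (a point): Middle of the top edge of the fixed jaw's face: vice frame (0, 0, 85) mm. The gap beside it, parallel and open above, was left somewhere from 9 to 15 mm and is not measured: the depth where the gauge binds (blade as thick as the gap: 20 to 50 mm below the tops) must be felt. A push of 4 to 10 N wedges it well and it then stays by friction; over 15 N is forcing it.
- lock (a joint): Lock lever at the vice's +y side, in rad: 0 leaning 34 degrees towards the vice's -x, 1.2 fully over, leaning 34 degrees towards its +x, against its stop. It turns about an axis along the vice's y through vice frame (0, 115, 45) mm and stays where it is left; swinging it takes about 3 N at the tip.
- lock_tip (a point): Centre of the black ball (24 mm diameter) at the end of the lock lever, 75 mm from its axis; the lever's rod is 10 mm thick.
- mug: White mug, bystander, 80 wide, 90 high. Origin: centre of the underside.
- jar: Glass jar, bystander, 64 wide, 85 high. Origin: centre of the underside.
- screwdriver: Screwdriver lying on the bench, bystander, 200 long, along its x. Origin: mid-length, underside.
- tape_measure: Tape measure, bystander, 65 x 38, 60 high. Origin: centre of the underside.
- offcut: Wood offcut, bystander, 140 x 70, 35 high. Origin: centre of the underside.
- wrench: Wrench lying on the bench, bystander, 180 long, along its x. Origin: mid-length, underside.
- glue: Glue bottle, bystander, 60 wide, 150 high. Origin: centre of the underside.
There are look-alikes about, which are no part of the job. There is more than one size of the gauge; the job needs the larger.

How it is judged:
By the outcome, as a careful person would: the job done as asked, in the order asked, and still so for the second after the job is handed in, with the robot touching nothing.
It also fails if it takes over 54 s, if anything falls off the work surface, if the arm or the gripper's body presses on something with over 40 N, if the wrist force passes 120 N, or if a joint passes its speed limit or range.

## Working session

There is one attempt and no reset: what is moved stays moved. The work goes in short steps, Python scripts to look and compute and a tool call to move; the robot and the scene stay as the last step left them, time stands still between calls to the robot, and variables do not carry over. Pictures are saved under pics/ and viewed, at most 10 in all, crops included, and the job is handed in when it is done.

Besides the shell and the picture viewer there is one more tool, called by a JSON object that holds its "op" and its "data", one argument or row to a line. apply_moves: Moves the arm, as the interface text tells. Its arguments: {"type":"object","properties":{"motion":{"type":"array","items":{"type":"object","properties":{"tx":{"type":"number"},"ty":{"type":"number"},"tz":{"type":"number"},"spin":{"type":"number"}}}},"grip":{"type":"number"}},"required":["motion"]}

```bash
ls; mkdir -p pics
cat > h.py <<'E'
from rig import readout, imaging, env
import numpy as np, cv2
def cap(n,f):
    im=imaging.capture(n); cv2.imwrite('pics/'+f,cv2.cvtColor(im,cv2.COLOR_RGB2BGR)); return im
def ray(n,u,v):
    c=imaging.camera_model(n);T=np.array(c['cam_to_world'])
    d=T[:3,:3]@np.array([(u-c['cx'])/c['fx'],(v-c['cy'])/c['fy'],1]);return T[:3,3],d
def atz(n,u,v,z):
    o,d=ray(n,u,v);return o+d*(z-o[2])/d[2]
def proj(n,P):
    c=imaging.camera_model(n);T=np.linalg.inv(np.array(c['cam_to_world']))
    q=T[:3,:3]@np.array(P,float)+T[:3,3];return np.array([c['fx']*q[0]/q[2]+c['cx'],c['fy']*q[1]/q[2]+c['cy']])
E
python3 - <<'E'
from h import *
cap('scene','s0.png');cap('top','t0.png')
for n in ['scene','top']:
    c=imaging.camera_model(n);print(n,c['fx'],np.round(c['cam_to_world'],3).tolist())
    for l in ['gauge','gauge_handle','stand','vice','fixed_jaw_edge','lock','lock_tip']:
        print(n,l,[(round(r['confidence'],2),np.round(r['location']).tolist()) for r in imaging.search_frame(l,n)][:4])
s=readout.state();print(s)
E
```

```text
pics
scene 487.54781134679814 [[0.274, 0.526, -0.805, 1377.306], [0.962, -0.149, 0.229, -216.865], [0.001, -0.837, -0.547, 679.92], [0.0, 0.0, 0.0, 1.0]]
scene gauge [(0.68, [499.0, -151.0, 100.0]), (0.62, [353.0, -92.0, 19.0])]
scene gauge_handle [(0.82, [494.0, -150.0, 104.0]), (0.7, [358.0, -91.0, 20.0]), (0.67, [638.0, -356.0, 33.0])]
scene stand [(0.77, [514.0, -158.0, 39.0])]
scene vice [(0.96, [594.0, 175.0, 50.0]), (0.74, [778.0, -122.0, 83.0])]
scene fixed_jaw_edge [(0.77, [598.0, 178.0, 45.0])]
scene lock [(0.65, [565.0, 302.0, 96.0]), (0.41, [497.0, -152.0, 105.0]), (0.3, [597.0, 176.0, 41.0])]
scene lock_tip [(0.67, [556.0, 305.0, 98.0])]
top 554.1472997735506 [[0.025, -0.986, 0.163, 356.933], [-1.0, -0.024, 0.005, 10.227], [-0.001, -0.163, -0.987, 1214.53], [0.0, 0.0, 0.0, 1.0]]
top gauge [(0.82, [349.0, -94.0, 22.0]), (0.54, [486.0, -144.0, 91.0])]
top gauge_handle [(0.75, [487.0, -149.0, 94.0]), (0.64, [348.0, -93.0, 20.0])]
top stand [(0.74, [480.0, -134.0, 73.0])]
top vice [(0.73, [575.0, 188.0, 35.0]), (0.3, [438.0, -385.0, 22.0])]
top fixed_jaw_edge [(0.94, [573.0, 192.0, 42.0])]
top lock [(0.58, [550.0, 305.0, 111.0])]
top lock_tip [(0.58, [551.0, 303.0, 118.0])]
{'clock': 0.8, 'joint_positions': array([ 1.15440567,  0.33221198, -0.06470156,  1.46010603,  0.02159364,
        1.34987356, -0.08849465]), 'dq': array([-0.00137599,  0.00023363,  0.00082907,  0.00145601, -0.00076857,
       -0.00059465,  0.00120944]), 'effort': array([-1.09498444e-03, -6.22981024e+01,  2.41902983e-02, -3.90105772e+01,
       -6.10940857e-02,  3.15299572e-02,  4.74782837e-05]), 'eef_pos': array([ 239.83674978, -577.17829555,  247.56515649]), 'orientation': array([9.80677795e-01, 1.95629907e-01, 2.27044377e-05, 4.34911686e-05]), 'wrist_force': array([-0.00818188,  0.14184758,  0.4500272 ]), 'wrist_torque': array([-0.01982797, -0.01432775, -0.02609392]), 'finger_force': 0.0, 'opening': 86.6993856217522}
```

View pics/s0.png

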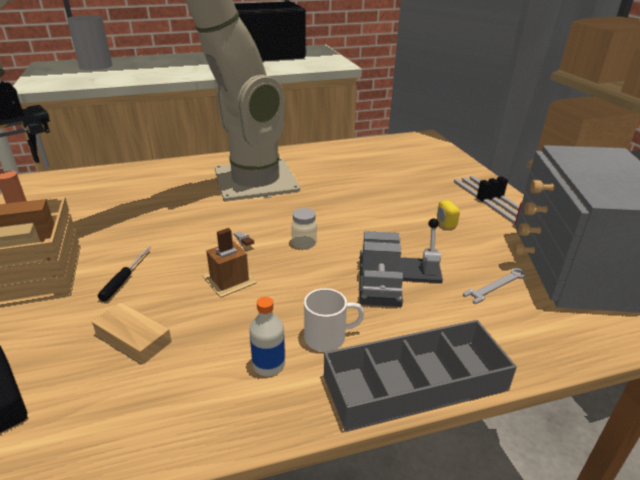

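View pics/t0.png

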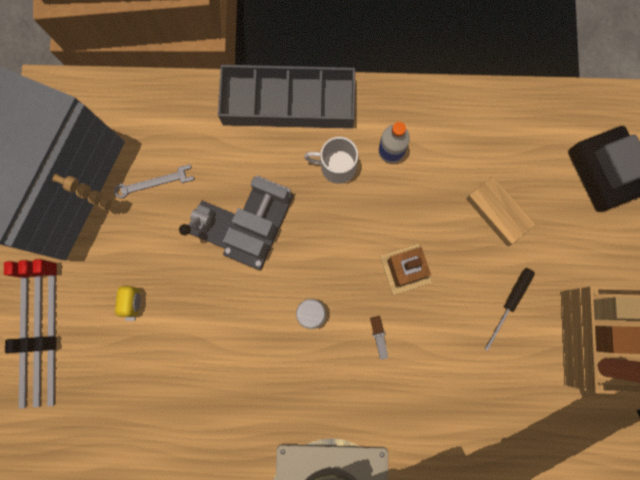

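The scene view shows the gauge in its stand at (225,260), the vice at (382,268) with its lever ball at (433,223). In the top view the stand is at (408,267), the vice at (245,232) and the ball at (185,230). A smaller gauge lies loose at (380,338). I'll zoom in next.

Run:
```python
from h import *
t=cv2.imread('pics/t0.png');s=cv2.imread('pics/s0.png')
def crop(im,u,v,w,h): return cv2.resize(im[v:v+h,u:u+w],(400,300),interpolation=cv2.INTER_CUBIC)
o=np.vstack([np.hstack([crop(t,172,165,128,96),crop(t,372,236,80,60)]),np.hstack([crop(s,340,210,120,90),crop(s,190,220,80,60)])])
o=np.vstack([np.hstack([crop(t,172,170,136,102),crop(t,372,236,80,60)]),np.hstack([crop(s,340,210,120,90),crop(s,190,220,80,60)])])
cv2.imwrite('pics/c0.png',o)
```

```text
(no output)
```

View pics/c0.png

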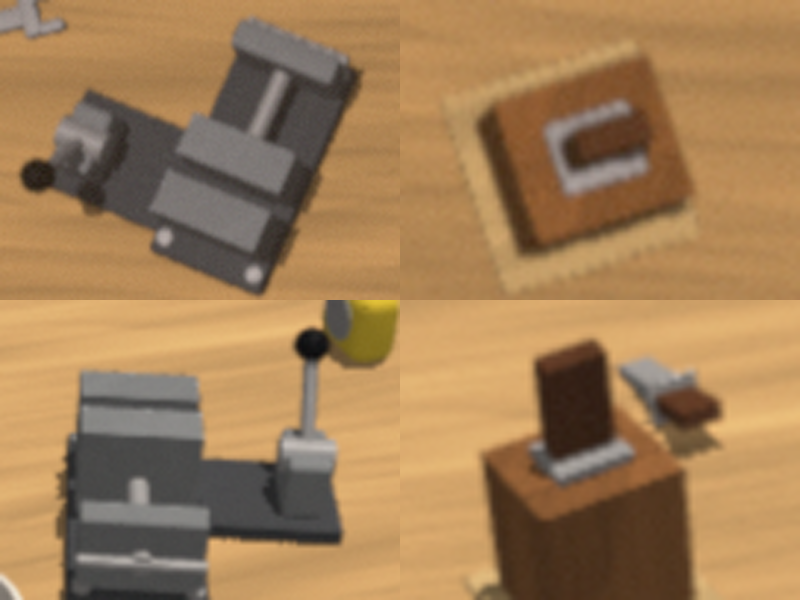

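The crop shows the fixed jaw on the side nearest the robot, by the bolts, with its top face from (152,210) to (272,207). The moving jaw lies beyond a narrow gap. The lever ball at (38,175) leans toward vice -x, and the gauge handle is at (610,140). Next I'll fit poses by model.

```bash
cat > fit.py <<'E'
from h import *
from scipy.optimize import minimize
S=4
def rect(x0,x1,y0,y1,z): return [[x0,y0,z],[x1,y0,z],[x1,y1,z],[x0,y1,z]]
def box(x0,x1,y0,y1,z0,z1): return rect(x0,x1,y0,y1,z0)+rect(x0,x1,y0,y1,z1)
def world(p,P):
    c,s=np.cos(p[2]),np.sin(p[2]);P=np.array(P,float);return np.c_[p[0]+c*P[:,0]-s*P[:,1],p[1]+s*P[:,0]+c*P[:,1],P[:,2]]
def sil(n,p,boxes):
    m=np.zeros((480*S,640*S),np.uint8)
    for b in boxes:
        q=np.array([proj(n,w) for w in world(p,b)])
        q=cv2.convexHull((((q+.5)*S-.5)*16).round().astype(np.int32)); cv2.fillConvexPoly(m,q,1,cv2.LINE_8,4)
    return m
def fit(f,p0,d):
    p0=np.array(p0,float);n=len(p0);sx=np.vstack([p0]+[p0+np.eye(n)[i]*d[i] for i in range(n)])
    r=minimize(f,p0,method='Nelder-Mead',options=dict(initial_simplex=sx,maxiter=150,xatol=.02,fatol=1e-4));return r
def iou(a,b): return -(a&b).sum()/max(1,(a|b).sum())
def up(m): return cv2.resize(m.astype(np.uint8),None,fx=S,fy=S,interpolation=cv2.INTER_NEAREST)
def contrast(n,img,boxes,p):
    s=0
    for b in boxes:
        m=sil(n,p,[b]);k=np.ones((3*S,3*S),np.uint8);ring=cv2.dilate(m,k)-m
        inn=m-cv2.erode(m,k)
        s-=img[inn>0].mean()-img[ring>0].mean()
    return s
E
cat > a.py <<'E'
from fit import *
for n,f in [('top','t0.png'),('scene','s0.png')]:
    imaging.capture(n)
    def m(l,near):
        R=imaging.regions_of(l,n)
        for r in R:
            v,u=np.nonzero(r['mask']);print(n,l,round(r['confidence'],2),u.mean().round(),v.mean().round(),len(u))
            if np.hypot(u.mean()-near[0],v.mean()-near[1])<25: return up(r['mask'])
    hp=proj(n,[488,-149,108]);h=m('gauge_handle',hp)
    if h is not None:
        r=fit(lambda p:iou(h,sil(n,p,[box(-7,7,-15,15,84,132)])),[488,-149,.31],[5,5,.1]);print('handle',r.x.round(3),r.fun)
    st=m('stand',proj(n,[488,-145,40]))
    if st is not None:
        r=fit(lambda p:iou(st,sil(n,p,[box(-31,31,-34,34,0,78),box(-45,45,-45,45,0,6),box(-15,15,-18,18,78,84)])),[488,-145,.31],[5,5,.1]);print('stand',r.x.round(3),r.fun)
        r=fit(lambda p:iou(st,sil(n,p,[box(-34,34,-31,31,0,78),box(-45,45,-45,45,0,6),box(-15,15,-18,18,78,84)])),[488,-145,.31],[5,5,.1]);print('stand rot',r.x.round(3),r.fun)
    img=cv2.resize(cv2.GaussianBlur(cv2.imread('pics/'+f,0),(0,0),.6),None,fx=S,fy=S,interpolation=cv2.INTER_CUBIC).astype(float)
    f=lambda p:contrast(n,img,[rect(-32,0,-40,40,85),rect(p[3],p[3]+32,-40,40,85)],p[:3])
    a=atz('top',172+170/2.941,170+170/2.941,85);b=atz('top',172+272/2.941,170+207/2.941,85)
    c=(a+b)/2;y=a-b;p0=[c[0],c[1],np.arctan2(-y[0],y[1]),12];print('p0',np.round(p0,2),np.hypot(*y[:2]))
    r=fit(f,p0,[4,4,.05,2]);print('vice',r.x.round(3),r.fun,f(p0))
    tip=[-75*np.sin(.593),115,45+75*np.cos(.593)]
    print('tip pred',world(r.x,[tip]).round(1),proj(n,world(r.x,[tip])[0]))
    t=m('lock_tip',proj(n,world(r.x,[tip])[0]))
E
python3 a.py
```

```text
top gauge_handle 0.96 379.0 336.0 425
top gauge_handle 0.82 412.0 264.0 253
handle [ 5.15222e+02 -1.35111e+02 -2.46000e-01] 0.0
top stand 0.6 405.0 269.0 1440
stand [ 5.53e+02 -4.50e+01 -9.00e-02] 0.0fit.py:17: RuntimeWarning: overflow encountered in scalar negative
  def iou(a,b): return -(a&b).sum()/max(1,(a|b).sum())
Traceback (most recent call last):
  File "a.py", line 15, in <module>
    r=fit(lambda p:iou(st,sil(n,p,[box(-34,34,-31,31,0,78),box(-45,45,-45,45,0,6),box(-15,15,-18,18,78,84)])),[488,-145,.31],[5,5,.1]);print('stand rot',r.x.round(3),r.fun)
  File "fit.py", line 16, in fit
    r=minimize(f,p0,method='Nelder-Mead',options=dict(initial_simplex=sx,maxiter=150,xatol=.02,fatol=1e-4));return r
  File "a.py", line 15, in <lambda>
    r=fit(lambda p:iou(st,sil(n,p,[box(-34,34,-31,31,0,78),box(-45,45,-45,45,0,6),box(-15,15,-18,18,78,84)])),[488,-145,.31],[5,5,.1]);print('stand rot',r.x.round(3),r.fun)
                          ~~~^^^^^^^^^^^^^^^^^^^^^^^^^^^^^^^^^^^^^^^^^^^^^^^^^^^^^^^^^^^^^^^^^^^^^^^^^^^^^^^
  File "fit.py", line 11, in sil
    q=np.array([proj(n,w) for w in world(p,b)])
                ~~~~^^^^^
  File "h.py", line 11, in proj
    c=imaging.camera_model(n);T=np.linalg.inv(np.array(c['cam_to_world']))
ValueError: time passes only in moves, steps and waits
```

```bash
sed -i 's/return -(a&b).sum()/return -float((a\&b).sum())/' fit.py; sed -i 's/imaging.camera_model(n)/cm(n)/' h.py
sed -i '2a from functools import lru_cache\n@lru_cache\ndef cm(n): return imaging.camera_model(n)' h.py
sed -i 's/\[box(-7,7,-15,15,84,132)\]/[box(-7,7,-15,15,84,132),box(-15,15,-18,18,78,84)]/' a.py
time python3 a.py
```

```text
top gauge_handle 0.77 411.0 265.0 320
handle [ 4.87477e+02 -1.51199e+02  3.31000e-01] -0.8990578734858681
top stand 0.82 405.0 270.0 1427
stand [ 4.88156e+02 -1.52354e+02  3.38000e-01] -0.7909867637789761
stand rot [ 4.88730e+02 -1.53925e+02  3.35000e-01] -0.7914330328625169
p0 [ 5.4334e+02  1.8602e+02 -3.2000e-01  1.2000e+01] 77.0105500829559
vice [ 5.43382e+02  1.88229e+02 -3.65000e-01  1.27690e+01] -54.78433796786025 -48.19701464943944
tip pred [[545.3 310.6 107.2]] [184.2163643  229.83729528]
top lock_tip 0.65 188.0 227.0 175
scene gauge_handle 0.72 225.0 243.0 425
handle [ 4.89715e+02 -1.50965e+02  3.10000e-01] -0.931248277762469
scene stand 0.79 229.0 272.0 1759
stand [ 4.92002e+02 -1.50480e+02  3.13000e-01] -0.8691690848388405
stand rot [ 4.91824e+02 -1.50681e+02  3.50000e-01] -0.848285900096002
p0 [ 5.4334e+02  1.8602e+02 -3.2000e-01  1.2000e+01] 77.0105500829559
vice [ 5.46290e+02  1.91901e+02 -4.17000e-01  1.28210e+01] -30.206501048944588 -19.767117670271674
tip pred [[554.6 314.  107.2]] [435.79768495 224.59879261]
scene lock_tip 0.57 433.0 233.0 184
real	0m7.459s
user	0m5.786s
sys	0m0.844s
```

{"op": "apply_moves", "data": {
  "motion": [
    {"spin": -0.095},
    {"spin": -0.095},
    {"spin": -0.095},
    {"spin": -0.095},
    {"spin": -0.095},
    {"spin": -0.095},
    {"spin": -0.095},
    {"spin": -0.095},
    {"spin": -0.095},
    {"spin": -0.095}
  ],
  "grip": -1
}}

```text
schema error: expected keys tx, ty, tz, spin
```

{"op": "apply_moves", "data": {
  "motion": [
    {"tx": 0.8, "ty": 0.9},
    {"tx": 0.8, "ty": 0.9},
    {"tx": 0.8, "ty": 0.9},
    {"tx": 0.8, "ty": 0.9},
    {"tx": 0.8, "ty": 0.9},
    {"tx": 0.8, "ty": 0.9},
    {"tx": 0.8, "ty": 0.9},
    {"tx": 0.8, "ty": 0.9},
    {"tx": 0.8, "ty": 0.9},
    {"tx": 0.8, "ty": 0.9}
  ]
}}

```text
schema error: expected keys tx, ty, tz, spin
```

```bash
cat > d.py <<'E'
from h import *
import sys
def st():
    s=readout.state();q=s['orientation'];from scipy.spatial.transform import Rotation as R
    M=R.from_quat(q).as_matrix();return s,M
def delta(P,yaw):
    s,M=st();d=M.T@(np.array(P)-s['eef_pos'])
    a=np.arctan2(M[1,1],M[0,1]);w=(yaw-a+np.pi/2)%np.pi-np.pi/2
    print('t',round(s['clock'],2),'pos',s['eef_pos'].round(1),'yaw',a.round(4),'tilt',M[2,2].round(5),'F',s['wrist_force'].round(1),'open',round(s['opening'],1),'j',s['joint_positions'].round(2))
    print('tool shift units',(d/30).round(3),'mm',d.round(1),'spin',(-w/(np.pi/2)).round(4))
if __name__=='__main__': a=list(map(float,sys.argv[1:]));delta(a[:3],a[3])
E
python3 d.py 488.5 -151 160 .32
```

```text
t 1.35 pos [ 239.8 -577.2  247.6] yaw -1.177 tilt -1.0 F [-0.8 -1.1 -0.6] open 87.3 j [ 1.15  0.33 -0.06  1.46  0.02  1.35 -0.09]
tool shift units [13.106 -9.939  2.918] mm [ 393.2 -298.2   87.5] spin -0.953
```

{"op": "apply_moves", "data": {
  "motion": [
    {"tx": 0, "ty": 0, "tz": 0, "spin": -0.095},
    {"tx": 0, "ty": 0, "tz": 0, "spin": -0.095},
    {"tx": 0, "ty": 0, "tz": 0, "spin": -0.095},
    {"tx": 0, "ty": 0, "tz": 0, "spin": -0.095},
    {"tx": 0, "ty": 0, "tz": 0, "spin": -0.095},
    {"tx": 0, "ty": 0, "tz": 0, "spin": -0.095},
    {"tx": 0, "ty": 0, "tz": 0, "spin": -0.095},
    {"tx": 0, "ty": 0, "tz": 0, "spin": -0.095},
    {"tx": 0, "ty": 0, "tz": 0, "spin": -0.095},
    {"tx": 0, "ty": 0, "tz": 0, "spin": -0.095}
  ],
  "grip": -1
}}

```text
clock: 2.35
eef_pos: [239.8, -577.2, 247.6]
orientation: [0.585, 0.811, -0.0, 0.0]
wrist_force: [-0.4, 0.4, -1.0]
opening: 86.8
finger_force: 0.0
```

{"op": "apply_moves", "data": {
  "motion": [
    {"tx": 0.8, "ty": 0.9, "tz": 0, "spin": 0},
    {"tx": 0.8, "ty": 0.9, "tz": 0, "spin": 0},
    {"tx": 0.8, "ty": 0.9, "tz": 0, "spin": 0},
    {"tx": 0.8, "ty": 0.9, "tz": 0, "spin": 0},
    {"tx": 0.8, "ty": 0.9, "tz": 0, "spin": 0},
    {"tx": 0.8, "ty": 0.9, "tz": 0, "spin": 0},
    {"tx": 0.8, "ty": 0.9, "tz": 0, "spin": 0},
    {"tx": 0.8, "ty": 0.9, "tz": 0, "spin": 0},
    {"tx": 0.8, "ty": 0.9, "tz": 0, "spin": 0},
    {"tx": 0.8, "ty": 0.9, "tz": 0, "spin": 0}
  ]
}}

```text
clock: 3.35
eef_pos: [422.7, -264.0, 247.8]
orientation: [0.587, 0.809, -0.0, 0.0]
wrist_force: [0.9, -0.6, 0.2]
opening: 86.5
finger_force: 0.0
```

```bash
python3 d.py 488.5 -151 160 .32
```

```text
t 3.35 pos [ 422.7 -264.   247.8] yaw 0.3152 tilt -1.0 F [ 0.9 -0.6  0.2] open 86.5 j [ 0.97  0.09 -0.53  1.76  0.05  1.3   0.75]
tool shift units [2.902 3.253 2.925] mm [87.1 97.6 87.8] spin -0.0031
```

{"op": "apply_moves", "data": {
  "motion": [
    {"tx": 0.73, "ty": 0.81, "tz": 0, "spin": 0},
    {"tx": 0.73, "ty": 0.81, "tz": 0, "spin": 0},
    {"tx": 0.73, "ty": 0.81, "tz": 0, "spin": 0},
    {"tx": 0.71, "ty": 0.82, "tz": 0, "spin": 0},
    {"tx": 0, "ty": 0, "tz": 0.6, "spin": -0.003},
    {"tx": 0, "ty": 0, "tz": 0.8, "spin": 0},
    {"tx": 0, "ty": 0, "tz": 0.8, "spin": 0},
    {"tx": 0, "ty": 0, "tz": 0, "spin": 0}
  ]
}}

```text
clock: 4.15
eef_pos: [486.2, -152.0, 179.0]
orientation: [0.585, 0.811, -0.001, -0.002]
wrist_force: [-0.0, -0.4, 1.1]
opening: 86.7
finger_force: 0.0
```

```bash
python3 d.py 488.5 -151 115 .32
python3 - <<'E'
from h import *
cap('scene','s1.png');cap('top','t1.png')
t=cv2.imread('pics/t1.png');s=cv2.imread('pics/s1.png')
o=np.hstack([cv2.resize(t[215:315,350:450],(400,400),interpolation=3),cv2.resize(s[190:290,175:275],(400,400),interpolation=3)])
cv2.imwrite('pics/c1.png',o)
E
```

```text
t 4.15 pos [ 486.2 -152.   179. ] yaw 0.3202 tilt -0.99999 F [-0.  -0.4  1.1] open 86.7 j [ 0.8   0.19 -0.64  1.82  0.12  1.18  0.44]
tool shift units [0.    0.092 2.132] mm [ 0.   2.7 63.9] spin 0.0001
```

View pics/c1.png

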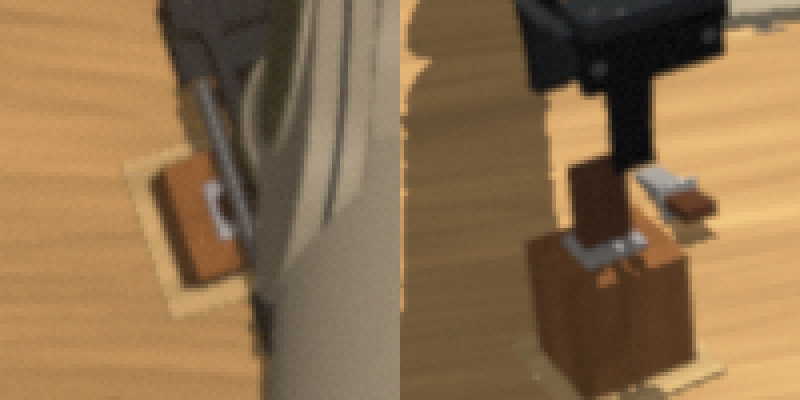

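The hand hangs straight above the handle with both fingers aligned (handle at (598,200) in the crop). I'll descend and grip.

{"op": "apply_moves", "data": {
  "motion": [
    {"tx": 0, "ty": 0.09, "tz": 0.5, "spin": 0},
    {"tx": 0, "ty": 0, "tz": 0.6, "spin": 0},
    {"tx": 0, "ty": 0, "tz": 0.6, "spin": 0},
    {"tx": 0, "ty": 0, "tz": 0.4, "spin": 0},
    {"tx": 0, "ty": 0, "tz": 0, "spin": 0}
  ]
}}

```text
clock: 4.75
eef_pos: [489.8, -151.3, 117.3]
orientation: [0.585, 0.811, -0.0, -0.001]
wrist_force: [0.4, 0.2, 1.0]
opening: 87.2
finger_force: 0.0
```

{"op": "apply_moves", "data": {
  "motion": [
    {"tx": 0, "ty": 0, "tz": 0, "spin": 0},
    {"tx": 0, "ty": 0, "tz": 0, "spin": 0},
    {"tx": 0, "ty": 0, "tz": 0, "spin": 0},
    {"tx": 0, "ty": 0, "tz": 0, "spin": 0},
    {"tx": 0, "ty": 0, "tz": 0, "spin": 0},
    {"tx": 0, "ty": 0, "tz": 0, "spin": 0},
    {"tx": 0, "ty": 0, "tz": 0, "spin": 0},
    {"tx": 0, "ty": 0, "tz": 0, "spin": 0}
  ],
  "grip": 1
}}

```text
clock: 5.55
eef_pos: [490.4, -151.5, 118.6]
orientation: [0.585, 0.811, -0.0, 0.0]
wrist_force: [0.1, 0.2, -0.4]
opening: 31.0
finger_force: 0.0
```

```bash
python3 d.py 488.5 -151 115 .32; python3 -c "
from h import *;print(readout.state())"
```

```text
t 5.55 pos [ 490.4 -151.5  118.6] yaw 0.32 tilt -1.0 F [ 0.1  0.2 -0.4] open 31.0 j [ 0.77  0.27 -0.63  1.88  0.18  1.05  0.39]
tool shift units [ 0.037 -0.054  0.119] mm [ 1.1 -1.6  3.6] spin -0.0
{'clock': 5.55, 'joint_positions': array([ 0.77067879,  0.26519338, -0.62687867,  1.87781876,  0.17787637,
        1.05405673,  0.39198959]), 'dq': array([ 3.53722685e-04,  2.12248889e-03,  1.98385798e-04, -1.27122523e-03,
        1.27252328e-03, -3.62272609e-04,  7.65295973e-05]), 'effort': array([ 5.27019889e-03, -4.67887831e+01, -5.28856874e+00, -3.41930115e+01,
       -3.43711115e-02,  6.54301769e-02,  1.77846155e-04]), 'eef_pos': array([ 490.38971089, -151.53089955,  118.55924282]), 'orientation': array([ 5.85438220e-01,  8.10717021e-01, -2.31771208e-05,  5.19918004e-05]), 'wrist_force': array([ 0.08540802,  0.23266978, -0.3606112 ]), 'wrist_torque': array([-0.00144433, -0.11728708, -0.04024014]), 'finger_force': 0.0, 'opening': 30.97840881104139}
```

{"op": "apply_moves", "data": {
  "motion": [
    {"tx": 0, "ty": -0.05, "tz": 0.1, "spin": 0},
    {"tx": 0, "ty": 0, "tz": 0, "spin": 0},
    {"tx": 0, "ty": 0, "tz": 0, "spin": 0},
    {"tx": 0, "ty": 0, "tz": 0, "spin": 0},
    {"tx": 0, "ty": 0, "tz": 0, "spin": 0},
    {"tx": 0, "ty": 0, "tz": 0, "spin": 0}
  ]
}}

```text
clock: 6.15
eef_pos: [489.0, -151.9, 115.6]
orientation: [0.585, 0.811, 0.0, 0.0]
wrist_force: [0.1, -0.5, -1.7]
opening: 13.9
finger_force: 30.0
```

```bash
python3 d.py 488.5 -151 240 .32; python3 -c "
from h import *;s=readout.state();print(s['finger_force'],s['wrist_torque'])"
```

```text
t 6.15 pos [ 489.  -151.9  115.6] yaw 0.32 tilt -1.0 F [ 0.1 -0.5 -1.7] open 13.9 j [ 0.77  0.27 -0.63  1.88  0.18  1.05  0.39]
tool shift units [ 0.035 -0.005 -4.148] mm [   1.    -0.2 -124.4] spin -0.0
29.98194329906255 [ 0.0099905  -0.07555297 -0.03658901]
```

Gripped at 13.9 mm opening, which matches the handle. I'll lift straight up, then look for the taper side.

{"op": "apply_moves", "data": {
  "motion": [
    {"tx": 0, "ty": 0, "tz": -0.2, "spin": 0},
    {"tx": 0, "ty": 0, "tz": -0.4, "spin": 0},
    {"tx": 0, "ty": 0, "tz": -0.5, "spin": 0},
    {"tx": 0, "ty": 0, "tz": -0.6, "spin": 0},
    {"tx": 0, "ty": 0, "tz": -0.6, "spin": 0},
    {"tx": 0, "ty": 0, "tz": -0.6, "spin": 0},
    {"tx": 0, "ty": 0, "tz": -0.6, "spin": 0},
    {"tx": 0, "ty": 0, "tz": -0.5, "spin": 0},
    {"tx": 0, "ty": 0, "tz": -0.2, "spin": 0},
    {"tx": 0, "ty": 0, "tz": 0, "spin": 0}
  ]
}}

```text
clock: 7.15
eef_pos: [489.5, -152.0, 243.0]
orientation: [0.585, 0.811, 0.0, 0.001]
wrist_force: [-0.9, 0.2, -1.5]
opening: 13.8
finger_force: 30.0
```

{"op": "apply_moves", "data": {
  "motion": [
    {"tx": 0, "ty": 0, "tz": 0, "spin": 0.09},
    {"tx": 0, "ty": 0, "tz": 0, "spin": 0.09},
    {"tx": 0, "ty": 0, "tz": 0, "spin": 0.09},
    {"tx": 0, "ty": 0, "tz": 0, "spin": 0.09},
    {"tx": 0, "ty": 0, "tz": 0, "spin": 0.09},
    {"tx": 0, "ty": 0, "tz": 0, "spin": 0.09},
    {"tx": 0, "ty": 0, "tz": 0, "spin": 0.09},
    {"tx": 0, "ty": 0, "tz": 0, "spin": 0.09},
    {"tx": 0, "ty": 0, "tz": 0, "spin": 0}
  ]
}}

```text
clock: 8.05
eef_pos: [488.6, -151.8, 240.9]
orientation: [0.929, 0.37, -0.0, -0.0]
wrist_force: [-0.2, 0.4, -1.3]
opening: 13.6
finger_force: 30.0
```

```bash
python3 d.py 488.5 -151 240 -.38
python3 - <<'E'
from h import *
cap('scene','s2.png');cap('top','t2.png')
s=cv2.imread('pics/s2.png');t=cv2.imread('pics/t2.png')
p=readout.state()['eef_pos'];u,v=proj('scene',p-[0,0,60]).astype(int);a,b=proj('top',p-[0,0,60]).astype(int)
o=np.hstack([cv2.resize(s[v-50:v+50,u-40:u+40],(400,500),interpolation=3),cv2.resize(t[160:280,170:310],(400,343),interpolation=3)[:500] if 0 else cv2.copyMakeBorder(cv2.resize(t[165:275,170:305],(400,326),interpolation=3),0,174,0,0,0)])
cv2.imwrite('pics/c2.png',o)
E
```

```text
t 8.05 pos [ 488.6 -151.8  240.9] yaw -0.8132 tilt -1.0 F [-0.2  0.4 -1.3] open 13.6 j [ 0.74  0.13 -0.56  1.74  0.07  1.3  -0.66]
tool shift units [ 0.016 -0.023  0.032] mm [ 0.5 -0.7  0.9] spin -0.2758
```

View pics/c2.png

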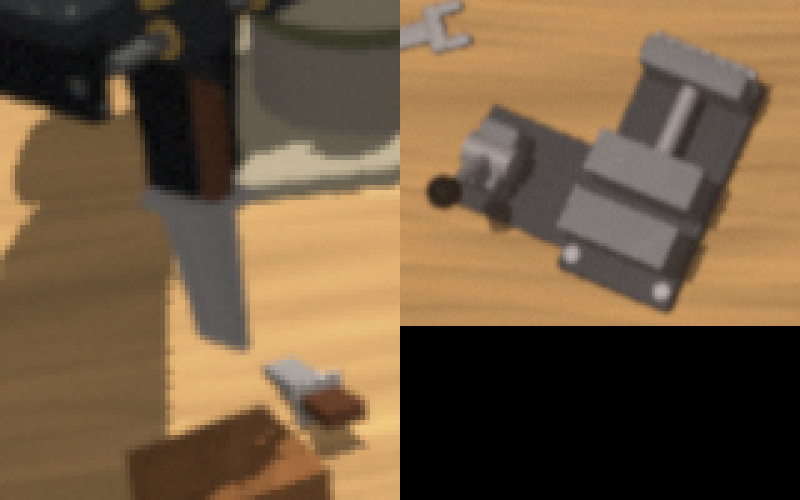

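The profile shows the blade tapering on the image-left side (left edge (160,205)→(200,335)), with the flat side on the right (edge (237,205)→(247,348)). I'll check that numerically, including any tilt in the grasp.

```bash
cat > b.py <<'E'
from fit import *
from d import st
import sys
s,M=st();tcp=s['eef_pos'];n='scene'
im=cv2.imread(sys.argv[1]);hsv=cv2.cvtColor(im,cv2.COLOR_BGR2HSV).astype(int)
u,v=proj(n,tcp-[0,0,75])
g=((hsv[...,1]<60)&(hsv[...,2]>70)&(hsv[...,2]<215)).astype(np.uint8)
U,V=np.meshgrid(np.arange(640),np.arange(480));g[(abs(U-u)>16)|(V<proj(n,tcp-[0,0,38])[1])|(V>proj(n,tcp-[0,0,112])[1]+4)]=0
nl,lab,stt,_=cv2.connectedComponentsWithStats(g);k=1+stt[1:,4].argmax();g=(lab==k).astype(np.uint8);print('px',g.sum(),stt[k])
G=up(g);cut=int((stt[k][1]+1)*S);G[:cut]=0
def hull(p,sg):
    B=[]
    for z,t in((0,5),(70,19)):
        for x in(0,t):
            for y in(-12,12): B.append([x-9,y,z-100])
    for z in(70,76):
        for x in (-6,24):
            for y in (-18,18): B.append([x-9,y,z-100])
    B=np.array(B,float);c,sn=np.cos(p[3]),np.sin(p[3])
    L=np.c_[sg*B[:,1]+p[0], 0*B[:,0], 0*B[:,0]]
    yy=sg*B[:,0];zz=-B[:,2]   # tool y, tool z(down)
    L[:,1]=c*yy-sn*zz+p[1];L[:,2]=sn*yy+c*zz+6+p[2]
    return L@M.T+tcp
def sil2(p,sg):
    m=np.zeros((480*S,640*S),np.uint8);W=hull(p,sg)
    for b in(W[:8],W[8:]):
        q=np.array([proj(n,w) for w in b]);q=cv2.convexHull((((q+.5)*S-.5)*16).round().astype(np.int32));cv2.fillConvexPoly(m,q,1,8,4)
    m[:cut]=0;return m
for sg in(1,-1):
    r=fit(lambda p:iou(G,sil2(p,sg)),[0,0,0,0],[2,2,3,.05]);r0=fit(lambda p:iou(G,sil2(list(p)+[0],sg)),[0,0,0],[2,2,3])
    print(sg,r.x.round(3),round(r.fun,3),'no tilt',r0.x.round(2),round(r0.fun,3))
E
python3 b.py pics/s2.png
```

```text
px 315 [210 201  20  28 315]
1 [-0.124  1.368 -3.238  0.006] -0.891 no tilt [ 0.17  1.56 -3.46] -0.891
-1 [-7.668 -1.845  3.382  0.183] -0.902 no tilt [  4.97  -0.22 -12.57] -0.814
```

```bash
cat > v.py <<'E'
from fit import *
I={}
for n in('top','scene'):
    a=np.mean([imaging.capture(n).astype(float).mean(2) for _ in range(3)],0).astype(np.float32)
    I[n]=cv2.resize(cv2.GaussianBlur(a,(0,0),.6),None,fx=S,fy=S,interpolation=cv2.INTER_CUBIC).astype(float)
R=lambda g:[rect(-32,0,-40,40,85),rect(g,g+32,-40,40,85)]
ft=lambda p:contrast('top',I['top'],R(p[3]),p[:3]); fs=lambda p:contrast('scene',I['scene'],R(p[3]),p[:3])
for p0 in([543,188,-.37,12],[545,189,-.42,11],[544,187,-.39,14]):
    r=fit(ft,p0,[3,3,.05,2]);print('top',r.x.round(3),round(r.fun,2))
    r=fit(fs,p0,[3,3,.05,2]);print('scene',r.x.round(3),round(r.fun,2))
    r=fit(lambda p:ft(p[:4])+fs([p[4],p[5],p[2],p[3]]),p0+p0[:2],[3,3,.05,2,3,3]);print('joint',r.x.round(3),round(r.fun,2))
t=I['top'][165*S:275*S,170*S:305*S].clip(0,255).astype(np.uint8)
L=cv2.createLineSegmentDetector().detect(t)[0][:,0]
for l in L:
    if np.hypot(l[2]-l[0],l[3]-l[1])>90:
        e=[atz('top',(l[i]+.5)/S-.5+170,(l[i+1]+.5)/S-.5+165,85) for i in(0,2)];d=e[1]-e[0]
        print('line',e[0][:2].round(1),e[1][:2].round(1),'ang mod90',((np.arctan2(d[1],d[0])+np.pi/4)%(np.pi/2)-np.pi/4).round(3))
E
python3 v.py; python3 d.py 544 189 240 -.38
```

```text
top [ 5.43487e+02  1.88166e+02 -3.71000e-01  1.25450e+01] -58.0
scene [ 5.45227e+02  1.91742e+02 -3.93000e-01  1.44860e+01] -35.93
joint [ 5.43088e+02  1.87650e+02 -3.77000e-01  1.25760e+01  5.45493e+02
  1.90694e+02] -92.11
top [ 5.43608e+02  1.87977e+02 -3.75000e-01  1.23180e+01] -58.13
scene [ 5.45515e+02  1.91638e+02 -3.81000e-01  1.36850e+01] -35.78
joint [ 5.43331e+02  1.88051e+02 -3.80000e-01  1.30700e+01  5.45892e+02
  1.91191e+02] -93.17
top [ 5.43630e+02  1.88303e+02 -3.62000e-01  1.25740e+01] -57.84
scene [ 5.45598e+02  1.91915e+02 -4.00000e-01  1.39490e+01] -35.79
joint [ 5.43679e+02  1.87544e+02 -3.80000e-01  1.20180e+01  5.46655e+02
  1.90019e+02] -92.07
line [631.4 152.1] [585.  169.8] ang mod90 -0.364
line [474.9 174.9] [497.3 231.9] ang mod90 -0.374
line [527.4 234.6] [500.2 164.5] ang mod90 -0.371
line [613.  282.5] [586.5 214.5] ang mod90 -0.371
line [569.2 219.2] [541.3 147.6] ang mod90 -0.372
line [646.6 179.5] [621.7 115.7] ang mod90 -0.372
t 8.45 pos [ 488.9 -152.   241.5] yaw -0.8099 tilt -1.0 F [-0.5 -0.1 -1.6] open 13.8 j [ 0.74  0.13 -0.56  1.74  0.07  1.3  -0.65]
tool shift units [ 9.167 -6.966  0.05 ] mm [ 275.  -209.     1.5] spin -0.2737
```

{"op": "apply_moves", "data": {
  "motion": [
    {"tx": 0, "ty": 0, "tz": 0, "spin": -0.093},
    {"tx": 0, "ty": 0, "tz": 0, "spin": -0.093},
    {"tx": 0, "ty": 0, "tz": 0, "spin": -0.093},
    {"tx": 0, "ty": 0, "tz": 0, "spin": 0}
  ]
}}

```text
clock: 8.85
eef_pos: [488.9, -152.0, 241.5]
orientation: [0.825, 0.565, -0.0, 0.0]
wrist_force: [-0.5, -0.8, -1.2]
opening: 13.8
finger_force: 30.0
```

```bash
python3 d.py 555.7 185.1 230 -.372
```

```text
t 8.85 pos [ 488.9 -152.   241.5] yaw -0.3697 tilt -1.0 F [-0.5 -0.8 -1.2] open 13.8 j [ 0.76  0.13 -0.59  1.74  0.08  1.3  -0.22]
tool shift units [11.282 -1.985  0.384] mm [338.5 -59.6  11.5] spin 0.0015
```

{"op": "apply_moves", "data": {
  "motion": [
    {"tx": 0.4, "ty": -0.1, "tz": 0, "spin": 0.0015},
    {"tx": 0.8, "ty": -0.15, "tz": 0, "spin": 0},
    {"tx": 0.9, "ty": -0.15, "tz": 0, "spin": 0},
    {"tx": 0.9, "ty": -0.15, "tz": 0, "spin": 0},
    {"tx": 0.9, "ty": -0.15, "tz": 0, "spin": 0},
    {"tx": 0.9, "ty": -0.15, "tz": 0, "spin": 0},
    {"tx": 0.9, "ty": -0.15, "tz": 0, "spin": 0},
    {"tx": 0.9, "ty": -0.15, "tz": 0, "spin": 0},
    {"tx": 0.9, "ty": -0.15, "tz": 0, "spin": 0},
    {"tx": 0.9, "ty": -0.15, "tz": 0, "spin": 0}
  ]
}}

```text
clock: 9.85
eef_pos: [540.6, 100.6, 241.7]
orientation: [0.828, 0.561, 0.0, 0.0]
wrist_force: [-0.4, 0.4, -1.1]
opening: 13.7
finger_force: 30.0
```

{"op": "apply_moves", "data": {
  "motion": [
    {"tx": 0.9, "ty": -0.15, "tz": 0, "spin": 0},
    {"tx": 0.9, "ty": -0.15, "tz": 0, "spin": 0},
    {"tx": 0.7, "ty": -0.15, "tz": 0, "spin": 0},
    {"tx": 0.38, "ty": -0.08, "tz": 0, "spin": 0},
    {"tx": 0, "ty": 0, "tz": 0.2, "spin": 0},
    {"tx": 0, "ty": 0, "tz": 0.2, "spin": 0},
    {"tx": 0, "ty": 0, "tz": 0, "spin": 0}
  ]
}}

```text
clock: 10.55
eef_pos: [557.3, 182.9, 228.2]
orientation: [0.827, 0.562, -0.001, 0.0]
wrist_force: [0.4, 0.1, -0.9]
opening: 13.8
finger_force: 30.0
```

```bash
python3 d.py 555.7 185.1 230 -.372
```

```text
t 10.55 pos [557.3 182.9 228.2] yaw -0.3776 tilt -1.0 F [ 0.4  0.1 -0.9] open 13.8 j [ 0.24  0.36 -0.79  1.56  0.26  1.33 -0.96]
tool shift units [ 0.047 -0.078 -0.06 ] mm [ 1.4 -2.3 -1.8] spin -0.0035
```

{"op": "apply_moves", "data": {
  "motion": [
    {"tx": 0, "ty": 0, "tz": 0, "spin": 0},
    {"tx": 0, "ty": 0, "tz": 0, "spin": 0},
    {"tx": 0, "ty": 0, "tz": 0, "spin": 0}
  ]
}}

```text
clock: 10.85
eef_pos: [557.8, 184.3, 229.8]
orientation: [0.827, 0.563, 0.0, 0.0]
wrist_force: [-0.1, -0.7, -1.3]
opening: 14.1
finger_force: 30.0
```

```bash
python3 d.py 555.7 185.1 200 -.372
python3 - <<'E'
from h import *
cap('scene','s3.png');cap('top','t3.png')
t=cv2.imread('pics/t3.png');s=cv2.imread('pics/s3.png')
o=np.hstack([cv2.resize(t[160:280,190:310],(400,400),interpolation=3),cv2.resize(s[205:305,340:440],(400,400),interpolation=3)])
cv2.imwrite('pics/c3.png',o)
E
```

```text
t 10.85 pos [557.8 184.3 229.8] yaw -0.3759 tilt -1.0 F [-0.1 -0.7 -1.3] open 14.1 j [ 0.24  0.36 -0.79  1.56  0.26  1.33 -0.96]
tool shift units [ 0.    -0.077  0.993] mm [ 0.  -2.3 29.8] spin -0.0025
```

View pics/c3.png

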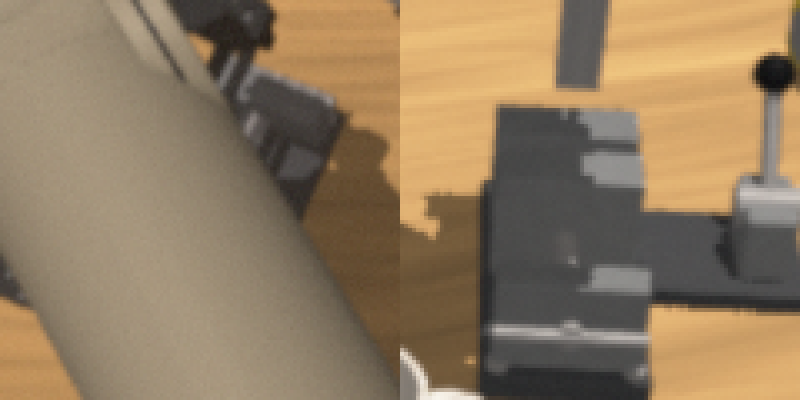

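The top view is blocked by the arm. In the scene view the blade (578,50) hangs centred over the jaws (495–640). I'll centre it on the gap and go down carefully.

{"op": "apply_moves", "data": {
  "motion": [
    {"tx": 0, "ty": -0.05, "tz": 0.3, "spin": -0.002},
    {"tx": 0, "ty": 0, "tz": 0.4, "spin": 0},
    {"tx": 0, "ty": 0, "tz": 0.35, "spin": 0},
    {"tx": 0, "ty": 0, "tz": 0, "spin": 0},
    {"tx": 0, "ty": 0, "tz": 0, "spin": 0},
    {"tx": 0, "ty": 0, "tz": 0, "spin": 0}
  ]
}}

```text
clock: 11.55
eef_pos: [556.4, 185.4, 198.3]
orientation: [0.826, 0.564, 0.0, 0.0]
wrist_force: [-0.3, 0.1, -1.5]
opening: 13.7
finger_force: 30.0
```

```bash
python3 d.py 556.4 184.8 190 -.372
```

```text
t 11.55 pos [556.4 185.4 198.3] yaw -0.3719 tilt -1.0 F [-0.3  0.1 -1.5] open 13.7 j [ 0.23  0.38 -0.78  1.6   0.28  1.27 -0.97]
tool shift units [-0.018  0.006  0.278] mm [-0.5  0.2  8.3] spin 0.0001
```

{"op": "apply_moves", "data": {
  "motion": [
    {"tx": 0, "ty": 0, "tz": 0.1, "spin": 0},
    {"tx": 0, "ty": 0, "tz": 0.05, "spin": 0},
    {"tx": 0, "ty": 0, "tz": 0.05, "spin": 0},
    {"tx": 0, "ty": 0, "tz": 0.05, "spin": 0},
    {"tx": 0, "ty": 0, "tz": 0, "spin": 0}
  ]
}}

```text
clock: 12.05
eef_pos: [556.2, 185.2, 190.3]
orientation: [0.826, 0.564, -0.0, 0.0]
wrist_force: [-0.7, 0.6, -1.0]
opening: 14.0
finger_force: 30.0
```

{"op": "apply_moves", "data": {
  "motion": [
    {"tx": 0, "ty": 0, "tz": 0.05, "spin": 0},
    {"tx": 0, "ty": 0, "tz": 0.05, "spin": 0},
    {"tx": 0, "ty": 0, "tz": 0, "spin": 0},
    {"tx": 0, "ty": 0, "tz": 0, "spin": 0}
  ]
}}

```text
clock: 12.45
eef_pos: [556.3, 185.2, 187.5]
orientation: [0.826, 0.564, -0.0, 0.0]
wrist_force: [-0.3, 1.0, -1.4]
opening: 13.5
finger_force: 30.0
```

{"op": "apply_moves", "data": {
  "motion": [
    {"tx": 0, "ty": 0, "tz": 0.07, "spin": 0},
    {"tx": 0, "ty": 0, "tz": 0.07, "spin": 0},
    {"tx": 0, "ty": 0, "tz": 0.07, "spin": 0},
    {"tx": 0, "ty": 0, "tz": 0, "spin": 0},
    {"tx": 0, "ty": 0, "tz": 0, "spin": 0}
  ]
}}

```text
clock: 12.95
eef_pos: [556.2, 185.2, 181.2]
orientation: [0.826, 0.564, -0.0, -0.0]
wrist_force: [0.3, -0.6, -0.9]
opening: 14.0
finger_force: 30.0
```

{"op": "apply_moves", "data": {
  "motion": [
    {"tx": 0, "ty": -0.04, "tz": 0, "spin": 0},
    {"tx": 0, "ty": -0.03, "tz": 0, "spin": 0},
    {"tx": 0, "ty": 0, "tz": 0, "spin": 0},
    {"tx": 0, "ty": 0, "tz": 0, "spin": 0}
  ]
}}

```text
clock: 13.35
eef_pos: [554.3, 186.0, 181.3]
orientation: [0.826, 0.564, 0.0, 0.0]
wrist_force: [0.1, -0.2, -1.1]
opening: 13.8
finger_force: 30.0
```

{"op": "apply_moves", "data": {
  "motion": [
    {"tx": 0, "ty": -0.03, "tz": 0, "spin": 0},
    {"tx": 0, "ty": 0, "tz": 0, "spin": 0},
    {"tx": 0, "ty": 0, "tz": 0, "spin": 0}
  ]
}}

```text
clock: 13.65
eef_pos: [553.4, 186.3, 181.2]
orientation: [0.826, 0.564, 0.0, 0.0]
wrist_force: [-0.4, 0.6, -0.9]
opening: 14.1
finger_force: 30.0
```

{"op": "apply_moves", "data": {
  "motion": [
    {"tx": 0, "ty": -0.03, "tz": 0, "spin": 0},
    {"tx": 0, "ty": 0, "tz": 0, "spin": 0},
    {"tx": 0, "ty": 0, "tz": 0, "spin": 0}
  ]
}}

```text
clock: 13.95
eef_pos: [552.7, 186.5, 181.2]
orientation: [0.826, 0.564, 0.0, 0.0]
wrist_force: [1.2, -0.4, -1.5]
opening: 13.5
finger_force: 30.0
```

{"op": "apply_moves", "data": {
  "motion": [
    {"tx": 0, "ty": -0.02, "tz": 0, "spin": 0},
    {"tx": 0, "ty": 0, "tz": 0, "spin": 0},
    {"tx": 0, "ty": 0, "tz": 0, "spin": 0}
  ]
}}

```text
clock: 14.25
eef_pos: [552.5, 186.6, 181.3]
orientation: [0.826, 0.564, 0.0, 0.0]
wrist_force: [3.9, -0.4, -3.2]
opening: 14.1
finger_force: 30.0
```

```bash
python3 d.py 554.3 185.4 160 -.372;  python3 -c "
from h import *;s=readout.state();print(s['finger_force'],s['wrist_torque'])"
```

```text
t 14.25 pos [552.5 186.6 181.3] yaw -0.3723 tilt -1.0 F [ 3.9 -0.4 -3.2] open 14.1 j [ 0.23  0.39 -0.78  1.63  0.29  1.24 -0.98]
tool shift units [-0.014  0.07   0.709] mm [-0.4  2.1 21.3] spin -0.0002
29.99131377437152 [-0.33765659 -1.2158734   0.00141378]
```

{"op": "apply_moves", "data": {
  "motion": [
    {"tx": 0, "ty": 0.02, "tz": 0.05, "spin": 0},
    {"tx": 0, "ty": 0, "tz": 0.08, "spin": 0},
    {"tx": 0, "ty": 0, "tz": 0.08, "spin": 0},
    {"tx": 0, "ty": 0, "tz": 0.06, "spin": 0},
    {"tx": 0, "ty": 0, "tz": 0, "spin": 0},
    {"tx": 0, "ty": 0, "tz": 0, "spin": 0}
  ]
}}

```text
clock: 14.85
eef_pos: [552.6, 186.5, 172.9]
orientation: [0.826, 0.564, -0.0, 0.0]
wrist_force: [3.8, -1.0, -3.6]
opening: 13.4
finger_force: 30.0
```

{"op": "apply_moves", "data": {
  "motion": [
    {"tx": 0, "ty": 0, "tz": 0.06, "spin": 0},
    {"tx": 0, "ty": 0, "tz": 0.06, "spin": 0},
    {"tx": 0, "ty": 0, "tz": 0.05, "spin": 0},
    {"tx": 0, "ty": 0, "tz": 0, "spin": 0},
    {"tx": 0, "ty": 0, "tz": 0, "spin": 0}
  ]
}}

```text
clock: 15.35
eef_pos: [552.6, 186.6, 167.8]
orientation: [0.826, 0.564, -0.0, 0.0]
wrist_force: [3.4, -0.6, -2.9]
opening: 13.9
finger_force: 30.0
```

{"op": "apply_moves", "data": {
  "motion": [
    {"tx": 0, "ty": 0.02, "tz": 0.04, "spin": 0},
    {"tx": 0, "ty": 0, "tz": 0.05, "spin": 0},
    {"tx": 0, "ty": 0, "tz": 0.05, "spin": 0},
    {"tx": 0, "ty": 0, "tz": 0, "spin": 0},
    {"tx": 0, "ty": 0, "tz": 0, "spin": 0}
  ]
}}

```text
clock: 15.85
eef_pos: [552.9, 186.5, 163.7]
orientation: [0.826, 0.564, -0.0, -0.0]
wrist_force: [-0.4, 0.5, -0.8]
opening: 13.6
finger_force: 30.0
```

{"op": "apply_moves", "data": {
  "motion": [
    {"tx": 0, "ty": 0, "tz": 0.05, "spin": 0},
    {"tx": 0, "ty": 0, "tz": 0.05, "spin": 0},
    {"tx": 0, "ty": 0, "tz": 0, "spin": 0},
    {"tx": 0, "ty": 0, "tz": 0, "spin": 0}
  ]
}}

```text
clock: 16.25
eef_pos: [553.1, 186.4, 160.8]
orientation: [0.826, 0.564, -0.0, -0.0]
wrist_force: [-0.2, 0.5, -1.3]
opening: 14.1
finger_force: 30.0
```

{"op": "apply_moves", "data": {
  "motion": [
    {"tx": 0, "ty": 0, "tz": 0.04, "spin": 0},
    {"tx": 0, "ty": 0, "tz": 0.04, "spin": 0},
    {"tx": 0, "ty": 0, "tz": 0, "spin": 0},
    {"tx": 0, "ty": 0, "tz": 0, "spin": 0}
  ]
}}

```text
clock: 16.65
eef_pos: [553.2, 186.4, 158.4]
orientation: [0.826, 0.564, -0.0, -0.0]
wrist_force: [-0.0, -0.7, -0.4]
opening: 13.8
finger_force: 30.0
```

{"op": "apply_moves", "data": {
  "motion": [
    {"tx": 0, "ty": 0, "tz": 0.03, "spin": 0},
    {"tx": 0, "ty": 0, "tz": 0.03, "spin": 0},
    {"tx": 0, "ty": 0, "tz": 0, "spin": 0},
    {"tx": 0, "ty": 0, "tz": 0, "spin": 0}
  ]
}}

```text
clock: 17.05
eef_pos: [553.2, 186.4, 156.6]
orientation: [0.826, 0.564, -0.0, 0.0]
wrist_force: [-0.1, -0.7, -1.8]
opening: 13.9
finger_force: 30.0
```

{"op": "apply_moves", "data": {
  "motion": [
    {"tx": 0, "ty": 0, "tz": 0.03, "spin": 0},
    {"tx": 0, "ty": 0, "tz": 0.03, "spin": 0},
    {"tx": 0, "ty": 0, "tz": 0, "spin": 0},
    {"tx": 0, "ty": 0, "tz": 0, "spin": 0}
  ]
}}

```text
clock: 17.45
eef_pos: [553.1, 186.4, 154.8]
orientation: [0.826, 0.564, -0.0, -0.0]
wrist_force: [-0.3, 0.9, -1.1]
opening: 13.6
finger_force: 30.0
```

{"op": "apply_moves", "data": {
  "motion": [
    {"tx": 0, "ty": 0, "tz": 0.03, "spin": 0},
    {"tx": 0, "ty": 0, "tz": 0, "spin": 0},
    {"tx": 0, "ty": 0, "tz": 0, "spin": 0}
  ]
}}

```text
clock: 17.75
eef_pos: [553.0, 186.6, 153.9]
orientation: [0.826, 0.564, -0.0, -0.0]
wrist_force: [-1.4, 0.3, -0.7]
opening: 14.0
finger_force: 30.0
```

{"op": "apply_moves", "data": {
  "motion": [
    {"tx": 0, "ty": 0, "tz": 0.03, "spin": 0},
    {"tx": 0, "ty": 0, "tz": 0, "spin": 0},
    {"tx": 0, "ty": 0, "tz": 0, "spin": 0}
  ]
}}

```text
clock: 18.05
eef_pos: [553.0, 186.6, 153.0]
orientation: [0.826, 0.564, -0.0, -0.0]
wrist_force: [-2.5, 1.4, -0.9]
opening: 13.7
finger_force: 30.0
```

{"op": "apply_moves", "data": {
  "motion": [
    {"tx": 0, "ty": 0, "tz": 0.02, "spin": 0},
    {"tx": 0, "ty": 0, "tz": 0, "spin": 0},
    {"tx": 0, "ty": 0, "tz": 0, "spin": 0}
  ]
}}

```text
clock: 18.35
eef_pos: [553.0, 186.7, 152.5]
orientation: [0.826, 0.564, -0.0, -0.0]
wrist_force: [-4.0, 2.2, 2.4]
opening: 13.8
finger_force: 30.0
```

{"op": "apply_moves", "data": {
  "motion": [
    {"tx": 0, "ty": -0.015, "tz": 0, "spin": 0},
    {"tx": 0, "ty": 0, "tz": 0, "spin": 0},
    {"tx": 0, "ty": 0, "tz": 0, "spin": 0}
  ]
}}

```text
clock: 18.65
eef_pos: [552.9, 186.6, 152.5]
orientation: [0.826, 0.564, 0.0, 0.0]
wrist_force: [-2.4, 1.4, 1.9]
opening: 13.6
finger_force: 30.0
```

{"op": "apply_moves", "data": {
  "motion": [
    {"tx": 0, "ty": 0, "tz": 0.02, "spin": 0},
    {"tx": 0, "ty": 0, "tz": 0, "spin": 0},
    {"tx": 0, "ty": 0, "tz": 0, "spin": 0}
  ]
}}

```text
clock: 18.95
eef_pos: [552.9, 186.7, 152.1]
orientation: [0.826, 0.564, 0.0, 0.0]
wrist_force: [-3.5, 2.1, 6.1]
opening: 13.9
finger_force: 30.0
```

{"op": "apply_moves", "data": {
  "motion": [
    {"tx": 0, "ty": -0.02, "tz": 0, "spin": 0},
    {"tx": 0, "ty": 0, "tz": 0, "spin": 0},
    {"tx": 0, "ty": 0, "tz": 0, "spin": 0}
  ]
}}

```text
clock: 19.25
eef_pos: [552.7, 186.7, 152.1]
orientation: [0.826, 0.564, 0.001, 0.0]
wrist_force: [1.2, 1.8, 4.8]
opening: 13.5
finger_force: 30.0
```

```bash
python3 d.py 552.9 186.7 250 -.372;  python3 -c "
from h import *;s=readout.state();print(s['finger_force'],s['wrist_torque'])"
```

```text
t 19.25 pos [552.7 186.7 152.1] yaw -0.3723 tilt -1.0 F [1.2 1.8 4.8] open 13.5 j [ 0.22  0.42 -0.77  1.66  0.31  1.19 -1.  ]
tool shift units [ 0.004  0.008 -3.264] mm [  0.1   0.3 -97.9] spin -0.0002
29.98169814236462 [ 0.27924948 -0.11030547  0.02100049]
```

{"op": "apply_moves", "data": {
  "motion": [
    {"tx": 0, "ty": 0, "tz": 0.015, "spin": 0},
    {"tx": 0, "ty": 0, "tz": 0, "spin": 0},
    {"tx": 0, "ty": 0, "tz": 0, "spin": 0}
  ]
}}

```text
clock: 19.55
eef_pos: [552.7, 186.7, 151.9]
orientation: [0.826, 0.564, 0.0, 0.0]
wrist_force: [-1.5, -0.3, 6.8]
opening: 14.0
finger_force: 30.0
```

{"op": "apply_moves", "data": {
  "motion": [
    {"tx": 0, "ty": 0, "tz": 0, "spin": 0},
    {"tx": 0, "ty": 0, "tz": 0, "spin": 0},
    {"tx": 0, "ty": 0, "tz": 0, "spin": 0},
    {"tx": 0, "ty": 0, "tz": 0, "spin": 0},
    {"tx": 0, "ty": 0, "tz": 0, "spin": 0}
  ],
  "grip": 0
}}

```text
clock: 20.05
eef_pos: [552.2, 186.7, 151.2]
orientation: [0.826, 0.564, -0.0, 0.0]
wrist_force: [-0.0, -0.4, 0.2]
opening: 41.0
finger_force: 0.0
```

```bash
python3 d.py 552.9 186.7 250 -.372
python3 - <<'E'
from h import *
cap('scene','s4.png')
s=cv2.imread('pics/s4.png')
cv2.imwrite('pics/c4.png',cv2.resize(s[180:300,330:450],(480,480),interpolation=3))
E
```

```text
t 20.05 pos [552.2 186.7 151.2] yaw -0.372 tilt -1.0 F [-0.  -0.4  0.2] open 41.0 j [ 0.22  0.42 -0.77  1.66  0.31  1.19 -1.  ]
tool shift units [ 0.009  0.022 -3.293] mm [  0.3   0.7 -98.8] spin -0.0
```

View pics/c4.png

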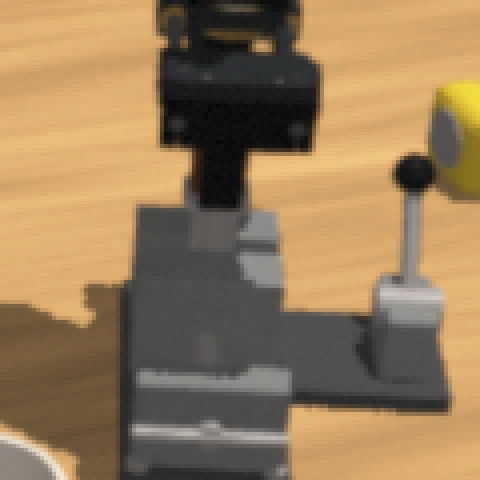

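The gauge stands wedged in the gap (crop (215,190)) with the fingers open around the handle. I'll raise straight off it and go round to the lever.

{"op": "apply_moves", "data": {
  "motion": [
    {"tx": 0, "ty": 0.02, "tz": -0.2, "spin": 0},
    {"tx": 0, "ty": 0, "tz": -0.5, "spin": 0},
    {"tx": 0, "ty": 0, "tz": -0.8, "spin": 0},
    {"tx": 0, "ty": 0, "tz": -0.9, "spin": 0},
    {"tx": 0, "ty": 0, "tz": -0.9, "spin": 0},
    {"tx": 0, "ty": 0, "tz": -0.3, "spin": 0},
    {"tx": 0, "ty": 0, "tz": 0, "spin": 0},
    {"tx": 0, "ty": 0, "tz": 0, "spin": 0}
  ]
}}

```text
clock: 20.9
eef_pos: [552.5, 186.4, 258.7]
orientation: [0.826, 0.564, -0.0, 0.0]
wrist_force: [-0.1, -0.2, -0.2]
opening: 43.5
finger_force: 0.0
```

```bash
python3 d.py 508 327.1 122 -.372; python3 b.py pics/s4.png 2>&1 | tail -1 >/dev/null
python3 - <<'E'
from h import *
cap('scene','s5.png');print(imaging.search_frame('tape_measure','scene')[:2])
for z in(45+62,): print(proj('scene',[547.2,311.9,107]))
E
```

```text
t 20.9 pos [552.5 186.4 258.7] yaw -0.3721 tilt -1.0 F [-0.1 -0.2 -0.2] open 43.5 j [ 0.24  0.33 -0.8   1.53  0.24  1.38 -0.95]
tool shift units [ 3.834 -3.086  4.556] mm [115.  -92.6 136.7] spin -0.0
[{'location': [419.5, 428.3, 41.2], 'confidence': 0.7}, {'location': [456.8, -393.1, 19.7], 'confidence': 0.63}]
[433.37038329 223.17315929]
```

{"op": "apply_moves", "data": {
  "motion": [
    {"tx": 0.5, "ty": -0.4, "tz": 0, "spin": 0},
    {"tx": 0.8, "ty": -0.65, "tz": 0, "spin": 0},
    {"tx": 0.8, "ty": -0.65, "tz": 0, "spin": 0},
    {"tx": 0.8, "ty": -0.65, "tz": 0, "spin": 0},
    {"tx": 0.63, "ty": -0.5, "tz": 0, "spin": 0},
    {"tx": 0.3, "ty": -0.23, "tz": 0.3, "spin": 0},
    {"tx": 0, "ty": 0, "tz": 0.7, "spin": 0},
    {"tx": 0, "ty": 0, "tz": 0.8, "spin": 0},
    {"tx": 0, "ty": 0, "tz": 0.8, "spin": 0},
    {"tx": 0, "ty": 0, "tz": 0, "spin": 0}
  ],
  "grip": 1
}}

```text
clock: 22.0
eef_pos: [507.3, 324.8, 176.9]
orientation: [0.826, 0.564, -0.003, 0.0]
wrist_force: [-0.1, -0.3, -0.6]
opening: 0.7
finger_force: 0.0
```

```bash
python3 d.py 508 327.1 122 -.372
```

```text
t 22.0 pos [507.3 324.8 176.9] yaw -0.3728 tilt -0.99998 F [-0.1 -0.3 -0.6] open 0.7 j [-0.01  0.46 -0.82  1.57  0.34  1.27 -1.26]
tool shift units [ 0.09  -0.     1.831] mm [ 2.7 -0.  54.9] spin -0.0005
```

{"op": "apply_moves", "data": {
  "motion": [
    {"tx": 0.05, "ty": 0, "tz": 0.6, "spin": 0},
    {"tx": 0, "ty": 0, "tz": 0.7, "spin": 0},
    {"tx": 0, "ty": 0, "tz": 0.5, "spin": 0},
    {"tx": 0, "ty": 0, "tz": 0, "spin": 0},
    {"tx": 0, "ty": 0.15, "tz": 0, "spin": 0},
    {"tx": 0, "ty": 0.15, "tz": 0, "spin": 0},
    {"tx": 0, "ty": 0.15, "tz": 0, "spin": 0},
    {"tx": 0, "ty": 0.15, "tz": 0, "spin": 0},
    {"tx": 0, "ty": 0.15, "tz": 0, "spin": 0},
    {"tx": 0, "ty": 0.15, "tz": 0, "spin": 0}
  ]
}}

```text
clock: 23.0
eef_pos: [532.6, 320.6, 128.1]
orientation: [0.825, 0.565, -0.0, -0.001]
wrist_force: [-8.3, 2.8, 7.6]
opening: 0.5
finger_force: 4.5
```

```bash
cat > e.py <<'E'
from d import *
s,M=st();p=s['eef_pos']-[544.5,189.5,0]
print(round(s['clock'],2),'vice xyz',np.round([.9316*p[0]-.3635*p[1],.3635*p[0]+.9316*p[1],p[2]],1),'F vice',np.round([.9316*s['wrist_force'][0]-.3635*s['wrist_force'][1],.3635*s['wrist_force'][0]+.9316*s['wrist_force'][1],s['wrist_force'][2]],1))
E
python3 e.py
```

```text
23.0 vice xyz [-58.8 117.8 128.1] F vice [-8.8 -0.4  7.6]
```

{"op": "apply_moves", "data": {
  "motion": [
    {"tx": 0, "ty": 0.1, "tz": 0, "spin": 0},
    {"tx": 0, "ty": 0.1, "tz": 0, "spin": 0},
    {"tx": 0, "ty": 0, "tz": 0, "spin": 0},
    {"tx": 0, "ty": 0, "tz": 0, "spin": 0}
  ]
}}

```text
clock: 23.4
eef_pos: [539.1, 317.9, 128.0]
orientation: [0.825, 0.565, 0.0, -0.001]
wrist_force: [-4.5, 2.9, 3.5]
opening: 0.4
finger_force: 2.6
```

```bash
python3 e.py
python3 - <<'E'
from h import *
cap('scene','s6.png');cap('top','t6.png')
s=cv2.imread('pics/s6.png');t=cv2.imread('pics/t6.png')
cv2.imwrite('pics/c6.png',np.hstack([cv2.resize(s[170:290,350:470],(400,400),interpolation=3),cv2.resize(t[170:270,165:265],(400,400),interpolation=3)]))
E
```

```text
23.4 vice xyz [-51.7 117.7 128. ] F vice [-5.2  1.1  3.5]
```

View pics/c6.png

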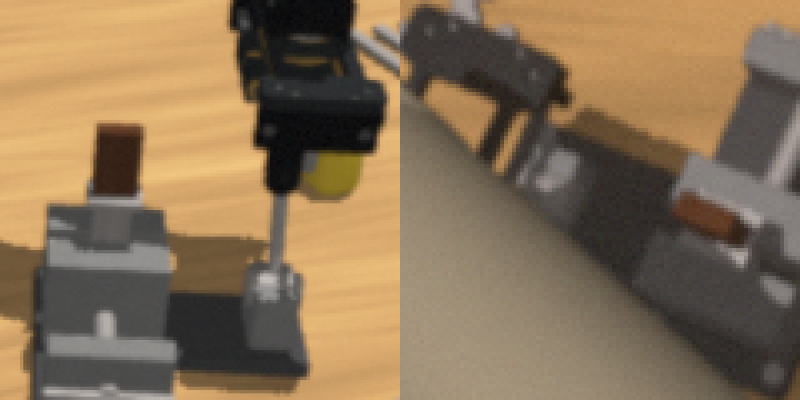

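The scene crop shows the gauge still upright at (118,165). The fingers are behind the ball at (282,180), and the lever is swinging. I'll continue slowly.

{"op": "apply_moves", "data": {
  "motion": [
    {"tx": 0, "ty": 0.1, "tz": 0.05, "spin": 0},
    {"tx": 0, "ty": 0.1, "tz": 0.05, "spin": 0},
    {"tx": 0, "ty": 0.1, "tz": 0.05, "spin": 0},
    {"tx": 0, "ty": 0.1, "tz": 0.05, "spin": 0},
    {"tx": 0, "ty": 0.1, "tz": 0.05, "spin": 0},
    {"tx": 0, "ty": 0.1, "tz": 0, "spin": 0},
    {"tx": 0, "ty": 0.1, "tz": 0, "spin": 0},
    {"tx": 0, "ty": 0.1, "tz": 0, "spin": 0}
  ]
}}

```text
clock: 24.3
eef_pos: [562.2, 308.3, 120.3]
orientation: [0.826, 0.564, 0.0, -0.0]
wrist_force: [-2.0, 2.5, 4.1]
opening: 0.3
finger_force: 2.2
```

```bash
python3 e.py
```

```text
24.3 vice xyz [-26.7 117.1 120.3] F vice [-2.8  1.6  4.1]
```

{"op": "apply_moves", "data": {
  "motion": [
    {"tx": 0, "ty": 0.1, "tz": 0, "spin": 0},
    {"tx": 0, "ty": 0.1, "tz": 0, "spin": 0},
    {"tx": 0, "ty": 0.1, "tz": 0, "spin": 0},
    {"tx": 0, "ty": 0.1, "tz": 0, "spin": 0},
    {"tx": 0, "ty": 0.1, "tz": 0, "spin": 0},
    {"tx": 0, "ty": 0.1, "tz": 0, "spin": 0},
    {"tx": 0, "ty": 0.1, "tz": 0, "spin": 0}
  ]
}}

```text
clock: 25.0
eef_pos: [581.9, 300.0, 119.7]
orientation: [0.826, 0.564, -0.0, 0.0]
wrist_force: [-1.2, 1.7, 2.1]
opening: 0.3
finger_force: 1.4
```

```bash
python3 e.py
```

```text
25.0 vice xyz [ -5.3 116.5 119.7] F vice [-1.8  1.2  2.1]
```

{"op": "apply_moves", "data": {
  "motion": [
    {"tx": 0, "ty": 0.1, "tz": 0, "spin": 0},
    {"tx": 0, "ty": 0.1, "tz": 0, "spin": 0},
    {"tx": 0, "ty": 0.1, "tz": 0, "spin": 0},
    {"tx": 0, "ty": 0.1, "tz": 0, "spin": 0},
    {"tx": 0, "ty": 0.05, "tz": 0, "spin": 0}
  ]
}}

```text
clock: 25.5
eef_pos: [594.1, 295.1, 119.5]
orientation: [0.826, 0.564, -0.001, -0.0]
wrist_force: [-4.0, 0.9, -0.5]
opening: 0.6
finger_force: 1.7
```

```bash
python3 e.py
```

```text
25.5 vice xyz [  7.8 116.4 119.5] F vice [-4.1 -0.6 -0.5]
```

{"op": "apply_moves", "data": {
  "motion": [
    {"tx": 0, "ty": 0.05, "tz": 0, "spin": 0},
    {"tx": 0, "ty": 0.05, "tz": 0, "spin": 0},
    {"tx": 0, "ty": 0.05, "tz": 0, "spin": 0},
    {"tx": 0, "ty": 0, "tz": 0, "spin": 0}
  ]
}}

```text
clock: 25.9
eef_pos: [598.7, 293.7, 119.9]
orientation: [0.826, 0.564, 0.0, 0.0]
wrist_force: [-2.9, 0.4, -0.8]
opening: 0.4
finger_force: 1.3
```

```bash
python3 e.py
```

```text
25.9 vice xyz [ 12.6 116.7 119.9] F vice [-2.8 -0.7 -0.8]
```

{"op": "apply_moves", "data": {
  "motion": [
    {"tx": 0, "ty": 0.05, "tz": 0, "spin": 0},
    {"tx": 0, "ty": 0.05, "tz": 0, "spin": 0},
    {"tx": 0, "ty": 0, "tz": 0, "spin": 0},
    {"tx": 0, "ty": 0, "tz": 0, "spin": 0}
  ]
}}

```text
clock: 26.3
eef_pos: [601.5, 292.6, 120.0]
orientation: [0.826, 0.564, 0.0, 0.0]
wrist_force: [-3.4, 1.8, -0.3]
opening: 0.2
finger_force: 1.1
```

{"op": "apply_moves", "data": {
  "motion": [
    {"tx": 0, "ty": 0.05, "tz": 0, "spin": 0},
    {"tx": 0, "ty": 0, "tz": 0, "spin": 0},
    {"tx": 0, "ty": 0, "tz": 0, "spin": 0}
  ]
}}

```text
clock: 26.6
eef_pos: [602.7, 292.1, 119.9]
orientation: [0.826, 0.564, 0.0, 0.0]
wrist_force: [-2.7, 1.3, -0.2]
opening: 0.6
finger_force: 1.2
```

```bash
python3 e.py
```

```text
26.6 vice xyz [ 16.9 116.7 119.9] F vice [-3.   0.2 -0.2]
```

{"op": "apply_moves", "data": {
  "motion": [
    {"tx": 0, "ty": 0.05, "tz": 0, "spin": 0},
    {"tx": 0, "ty": 0.05, "tz": 0, "spin": 0},
    {"tx": 0, "ty": 0, "tz": 0, "spin": 0}
  ]
}}

```text
clock: 26.9
eef_pos: [605.5, 291.0, 119.9]
orientation: [0.826, 0.564, -0.0, -0.0]
wrist_force: [-4.0, 1.7, 0.7]
opening: 0.5
finger_force: 1.7
```

{"op": "apply_moves", "data": {
  "motion": [
    {"tx": 0, "ty": 0.05, "tz": 0, "spin": 0},
    {"tx": 0, "ty": 0.03, "tz": 0, "spin": 0},
    {"tx": 0, "ty": 0, "tz": 0, "spin": 0}
  ]
}}

```text
clock: 27.2
eef_pos: [606.2, 290.9, 119.7]
orientation: [0.825, 0.565, -0.001, -0.001]
wrist_force: [-8.6, 1.2, 1.8]
opening: 0.4
finger_force: 4.3
```

```bash
python3 e.py
```

```text
27.2 vice xyz [ 20.6 116.9 119.7] F vice [-8.4 -2.   1.8]
```

{"op": "apply_moves", "data": {
  "motion": [
    {"tx": 0, "ty": 0.03, "tz": 0, "spin": 0},
    {"tx": 0, "ty": 0, "tz": 0, "spin": 0},
    {"tx": 0, "ty": 0, "tz": 0, "spin": 0}
  ]
}}

```text
clock: 27.5
eef_pos: [606.4, 290.9, 119.6]
orientation: [0.825, 0.565, -0.001, -0.001]
wrist_force: [-11.2, 2.1, 2.6]
opening: 0.2
finger_force: 5.3
```

```bash
python3 e.py
```

```text
27.5 vice xyz [ 20.9 116.9 119.6] F vice [-11.2  -2.1   2.6]
```

The force rose to 11 N with almost no motion, so the lever is on its stop. I'll back off, rise and check.

{"op": "apply_moves", "data": {
  "motion": [
    {"tx": 0, "ty": -0.1, "tz": 0, "spin": 0},
    {"tx": 0, "ty": -0.4, "tz": 0, "spin": 0},
    {"tx": 0, "ty": -0.8, "tz": 0, "spin": 0},
    {"tx": 0, "ty": -0.6, "tz": -0.3, "spin": 0},
    {"tx": 0, "ty": 0, "tz": -0.8, "spin": 0},
    {"tx": 0, "ty": 0, "tz": -0.9, "spin": 0},
    {"tx": 0, "ty": 0, "tz": -0.9, "spin": 0},
    {"tx": 0, "ty": 0, "tz": -0.9, "spin": 0},
    {"tx": 0, "ty": 0, "tz": -0.5, "spin": 0},
    {"tx": 0, "ty": 0, "tz": 0, "spin": 0}
  ]
}}

```text
clock: 28.5
eef_pos: [556.2, 310.9, 251.1]
orientation: [0.826, 0.564, 0.002, 0.001]
wrist_force: [0.7, 0.4, -0.5]
opening: 0.8
finger_force: 0.0
```

{"op": "apply_moves", "data": {
  "motion": [
    {"tx": 0.3, "ty": -0.5, "tz": 0, "spin": 0},
    {"tx": 0.4, "ty": -0.8, "tz": 0, "spin": 0},
    {"tx": 0.4, "ty": -0.8, "tz": 0, "spin": 0},
    {"tx": 0.3, "ty": -0.5, "tz": 0, "spin": 0},
    {"tx": 0, "ty": 0, "tz": 0, "spin": 0},
    {"tx": 0, "ty": 0, "tz": 0, "spin": 0},
    {"tx": 0, "ty": 0, "tz": 0, "spin": 0}
  ]
}}

```text
clock: 29.2
eef_pos: [499.0, 376.8, 248.3]
orientation: [0.826, 0.563, -0.0, 0.0]
wrist_force: [0.9, -0.6, 0.3]
opening: 0.4
finger_force: 0.0
```

Run:
```python
from h import *
cap('scene','s7.png');cap('top','t7.png')
s=cv2.imread('pics/s7.png');t=cv2.imread('pics/t7.png')
def W(x,y,z): return [544.5+.9316*x+.3635*y,189.5-.3635*x+.9316*y,z]
print('exp tip end',proj('scene',W(42,115,107)),proj('top',W(42,115,107)))
print('gauge handle top',proj('scene',W(9,0,168)),proj('top',W(9,0,168)))
cv2.imwrite('pics/c7.png',np.hstack([cv2.resize(s[180:300,340:460],(400,400),interpolation=3),cv2.resize(t[160:280,170:290],(400,400),interpolation=3)]))
```

```text
exp tip end [438.02520444 243.6728978 ] [201.0995877  191.75681915]
gauge handle top [385.25714778 208.33538444] [240.8818154  221.99751798]
```

View pics/c7.png

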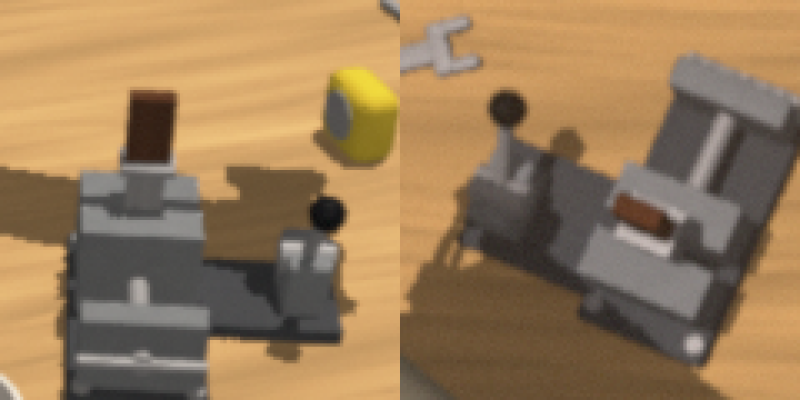

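The ball is at scene pixel (438,244), which is the predicted end position (438.0,243.7). The gauge stands upright in the gap (crop (150,130)), and the tape and wrench are undisturbed. I'm handing in.

```bash
python3 -c "
from rig import env;print(env.hand_in())"
```

```text
the job is handed in; nothing more can be done
None
```

The job is handed in: the larger gauge stands wedged upright in the vice gap, flat face to the fixed jaw (last push about 8 N), and the lock lever is over against its far stop. It took about 29 s, and I saw nothing else disturbed in the final pictures around the vice.

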